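Fetch the honey jar from behind the tea tins

TASK

Pack the honey jar into the gift box: first set the three tall tea tins that crowd round it in the white stock crate aside, all three standing in the black side tray; then stand the jar in the empty compartment of the gift box. After that put every tin back in the crate, upright, on the very mark it came from. Keep everything upright on the way, set it down gently without dropping it, and leave the bottle, the tape roll and the cup alone.

Things in the scene. Friction and masses are not known exactly. Their poses are not given: they have to be found in the camera images.
- red_tin: Tall round tea tin, painted red all over incl. the lid, with a thin brass band low down and a tiny brass dot on top: 48 mm diameter, 125 mm tall, straight sides, about 0.16 kg. Origin: centre of the underside, z up. It starts standing on one of the crate's three outer cork marks; which one varies.
- green_tin: Tall round tea tin, painted green all over incl. the lid, with a thin brass band low down and a tiny brass dot on top: 48 mm diameter, 125 mm tall, straight sides, about 0.16 kg. Origin: centre of the underside, z up. It starts standing on one of the crate's three outer cork marks; which one varies.
- blue_tin: Tall round tea tin, painted blue all over incl. the lid, with a thin brass band low down and a tiny brass dot on top: 48 mm diameter, 125 mm tall, straight sides, about 0.16 kg. Origin: centre of the underside, z up. It starts standing on one of the crate's three outer cork marks; which one varies.
- honey_jar: Short round amber jar with white label band and yellow lid flush with its sides: 50 mm diameter, 60 mm tall, about 0.2 kg. Origin: centre of the underside, z up. It starts standing in the crate at crate x = +28, y = 0 mm, hemmed in by the tins (about 9 mm gaps), so a gripper cannot come down over it until they are gone.
- stock_crate: Low white-slatted wooden crate, fixed: outside 140 (x) x 190 (y) x 35 (z) mm, walls and floor 6 mm thick. Origin: centre of the underside, z up. On its floor are four cork marks (discs 55 mm across) at crate x, y = (-30, 0), (18, 57), (18, -57) for the tins and (28, 0) for the jar, which stands 11 mm from the +x wall. Gaps between tins 26 mm or more. Place (left, middle, right) and yaw vary.
- side_tray: Low black plastic tray, fixed, empty at the start: outside 180 x 180 x 20 (z) mm, walls and floor 4 mm thick. Origin: centre of the underside, z up. Room for three tins, e.g. 45 mm off the middle. Place and yaw vary.
- gift_box: Open cardboard box, fixed: 152 (x) x 118 (y) x 45 (z) mm, walls, floor 4 mm thick. A cross wall divides it: the -x half is the empty compartment, inside 84 (x) x 110 (y) mm; the +x half is packed with a white and a blue carton. Origin: under the middle of the EMPTY compartment, z up; the box spans x = -46 to +106 mm, then an open lid flap leans outward to x = +147, 120 mm high. Place and yaw vary.
- sauce_bottle: Bystander: reddish-brown sauce bottle with black cap, 48 mm diameter, 170 mm tall, beyond the work. Origin: centre of the underside.
- tape_roll: Bystander: pale grey-white translucent roll of tape lying flat, 100 mm outer diameter, 50 mm tall, beyond the work. Origin: centre of the underside.
- cup: Bystander: white handleless cup, 70 mm across, 60 mm tall, on the near side. Origin: centre of the underside.
Things that resemble listed ones, but are neither listed nor needed, are in the scene too. Of the things that look like the blue_tin, the largest one is meant.

How it is judged:
By the outcome, as a careful person would: the job done as asked, in the order asked, and still so for the second after the job is handed in, with the robot touching nothing.
It also fails if it takes over 144 s, if anything falls off the work surface, if the arm or the gripper's body presses on something with over 40 N, if the wrist force passes 120 N, or if a joint passes its speed limit or range.

ROBOT

A 6-joint arm with a two-finger parallel gripper is mounted at the origin on the work surface. World frame = base frame: x ahead of the robot, y to its left, z up, the work surface at z = 0. Lengths are in m, angles in rad, forces in N, time in s.
With the tool pointing down it reaches from about 0.35 to 0.725 m from the base axis. Payload 6 kg.
Tool frame: the origin (TCP) lies midway between the tips of the shut fingers; the grasp point (between the pads) lies 19 mm behind it; z points along the fingers, y is the line along which they close (so a half turn about z gives the same grasp; the last joint's range is limited). The gripper opens to 85 mm and grips with 20 to 120 N. Pads are 22 mm wide; open, the fingers measure 114 mm over their backs; the gripper's body (76 mm by 85 mm) begins 54 mm behind the grasp point. The pads swing forward as they close: fully open they stand 13 mm farther back than shut.
Start: joints at [-0.822, 0.04, 0.085, 0, -1.615, -0.334], TCP at [0.242, -0.549, 0.231] pointing down, gripper open.
Joint ranges: [-2.56, 2.56], [-1.29, 2.01], [-1.08, 1.49], [-3.29, 1.98], [-2.81, -0.18], [-2.99, 2.99]. Speed limits (rad/s): [2.57, 2.57, 3.01, 3.14, 3.14, 3.14].

INTERFACE

Orientations are given as [roll, pitch, yaw] about the fixed x, y, z axes, in that order (R = Rz(yaw) Ry(pitch) Rx(roll)).
In Python, from rig import robot gives the robot as it stands.
- The arm moves only by the tool carry_out, never from a script. Its argument "deltas" is one flat list of numbers, 7 for each row, row after row: the turn, a rotation vector about the tool's x, y, z in degrees, then the shift along the tool's x, y, z in units of 40 mm (1.0 is 40 mm), then the opening, from -1 (shut) to 1 (fully open). In form: [ax, ay, az, x, y, z, jaw, ax, ay, az, x, y, z, jaw, ...]. A call has 1 to 20 rows; each row shifts and turns the commanded pose from where the row before left it, along the tool's axes as they then stand; what a row does not reach is not made up. A row lasts 1/10 s, in which the tool goes at most 50 mm and 8.59 degrees, less where a joint would pass 70% of its speed; a pose out of reach is approached as far as the arm can. A call is refused whole if a number of a shift passes 1 or a number of a turn 8.59, either way. A call with a gripper value outside its range is refused whole. The fingers move at their own pace and stop on an object; "grip_force" is the grip in N (left out, the last holds). Time passes only in rows, so rows that do not move let the fingers close. It gives the time, the measured TCP pose, the force, the opening and the grip force at its end, in the units of the state.
- robot.get_state(): the state, without advancing time (a new reading comes with each control period).
- robot.camera(name): name is "scene" or "top"; returns the picture (480x640x3 uint8, red, green, blue); there is no depth.
- robot.camera_model(name): a dict with "intrinsics" (3x3 intrinsics, pixels), "rvec" (rotation vector, rad) and "tvec" (3), from world to camera coordinates, as OpenCV has them. Camera axes: x right, y down, z forward; pixel columns grow to the right and rows downward; lengths in m; the calibration is good to about 2 mm. A picture is of the moment at which its call begins. camera_model takes no time and is no camera call.
- robot.job_done(): hands the job in; it is judged then, once.
The state is a dict: "time_s": time; "qpos": joint angles; "qd": joint speeds; "effort": joint torques, N m; "tcp_pos": TCP position; "eef_rot": TCP orientation; "contact_force": force on the tool from outside, world axes, zero at the start; "moment": the same for the moment, N m; "width": finger opening in m; "grip_force": force on a finger pad.
Only numpy, scipy, OpenCV 4.12 (cv2) and the standard library are available. Lean on these libraries where they do the work, as an engineer would, in place of code of your own. Each camera call takes 0.05 s, during which the arm holds its last target. There are 200 camera calls.

## Working session

There is one attempt and no reset: what is moved stays moved. The work goes in short steps, Python scripts to look and compute and a tool call to move; the robot and the scene stay as the last step left them, time stands still between calls to the robot, and variables do not carry over. Pictures are saved under pics/ and viewed, at most 14 in all, crops included, and the job is handed in when it is done.

Besides the shell and the picture viewer there is one more tool, called after "Emit:" in YAML: its name, and indented under it one key for each argument. carry_out: Moves the arm, as the interface text tells. Its arguments: {"type":"object","properties":{"deltas":{"type":"array"},"grip_force":{"type":"number"}},"required":["deltas"]}

```bash
mkdir -p pics
python3 - <<'E'
from rig import robot
import cv2
for n in ("scene","top"):
    cv2.imwrite(f"pics/{n}0.png",robot.camera(n)[:,:,::-1]); m=robot.camera_model(n); print(n,m)
s=robot.get_state(); print({k:s[k] for k in("time_s","tcp_pos","eef_rot","width")})
E
```

```text
scene {'intrinsics': array([[559.1520482 ,   0.        , 323.26031923],
       [  0.        , 559.1520482 , 238.50285604],
       [  0.        ,   0.        ,   1.        ]]), 'rvec': array([ 2.20588576,  0.95033202, -0.3746893 ]), 'tvec': array([-0.38066257, -0.27922567,  1.54445129])}
top {'intrinsics': array([[517.17738037,   0.        , 319.40727339],
       [  0.        , 517.17738037, 242.05968125],
       [  0.        ,   0.        ,   1.        ]]), 'rvec': array([ 2.19953573, -2.18757437,  0.05079131]), 'tvec': array([-0.02147771,  0.56842332,  1.15994178])}
{'time_s': 0.1, 'tcp_pos': array([ 0.24175514, -0.54882228,  0.23036665]), 'eef_rot': array([ 3.13999896e+00, -1.36109940e-04, -2.72678825e+00]), 'width': 0.08534492082040804}
```

View pics/scene0.png

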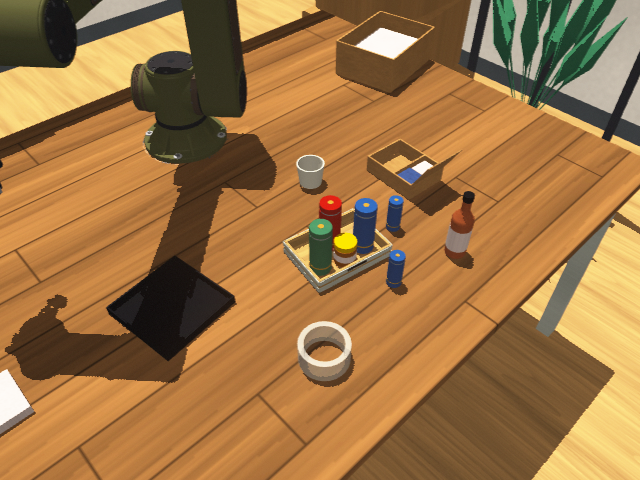

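View pics/top0.png

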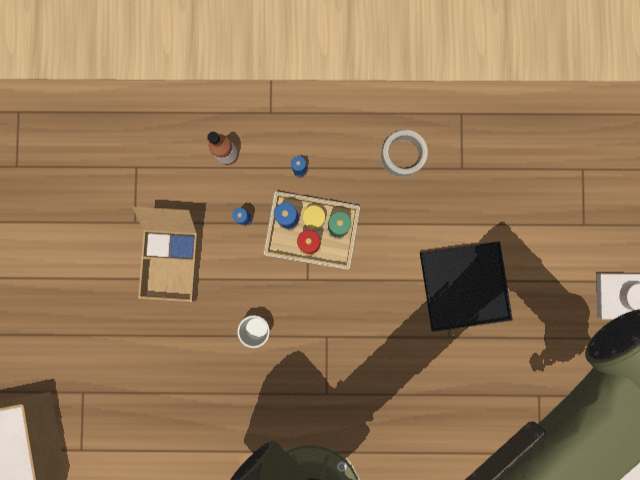

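The top view shows the crate at about (312,230) with blue (285,214), green (340,224), red (309,241) and the jar (314,216). The tray is at (466,286), the gift box at (168,253) with its empty compartment around (168,278), and the cup at (254,331).

Blue look-alikes in the top view are at (285,214), (242,216) and (299,165). The one in the crate at (285,214) is the largest and stands on a mark, so it should be the right one. I'll confirm that in an enlarged crop.

```bash
cat > h.py <<'E'
import numpy as np, cv2
from rig import robot
def ray(n,uv):
    m=robot.camera_model(n); R=cv2.Rodrigues(m["rvec"])[0]; K=m["intrinsics"]
    d=R.T@np.linalg.solve(K,[uv[0],uv[1],1.]); return -R.T@m["tvec"],d
def plane(n,uv,z):
    c,d=ray(n,uv); return c+d*(z-c[2])/d[2]
def tri(a,b,na="top",nb="scene"):
    c1,d1=ray(na,a); c2,d2=ray(nb,b); s=np.linalg.lstsq(np.c_[d1,-d2],c2-c1,rcond=None)[0]
    p,q=c1+s[0]*d1,c2+s[1]*d2; return (p+q)/2,np.linalg.norm(p-q)
def proj(n,P):
    m=robot.camera_model(n); return cv2.projectPoints(np.float64(P).reshape(-1,3),m["rvec"],m["tvec"],m["intrinsics"],None)[0][:,0]
E
python3 - <<'E'
import cv2,numpy as np
from h import *
t=cv2.imread("pics/top0.png"); s=cv2.imread("pics/scene0.png")
c=lambda im,x,y,w,h,k:cv2.resize(im[y:y+h,x:x+w],None,fx=k,fy=k,interpolation=cv2.INTER_CUBIC)
cv2.imwrite("pics/cropA.png",c(t,230,145,145,130,5)[:600])
cv2.imwrite("pics/cropB.png",np.hstack([c(t,125,200,85,110,4),c(t,412,230,110,110,4)]))
cv2.imwrite("pics/cropC.png",c(s,270,130,200,170,3)[:600])
E
```

```text
(no output)
```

View pics/cropA.png

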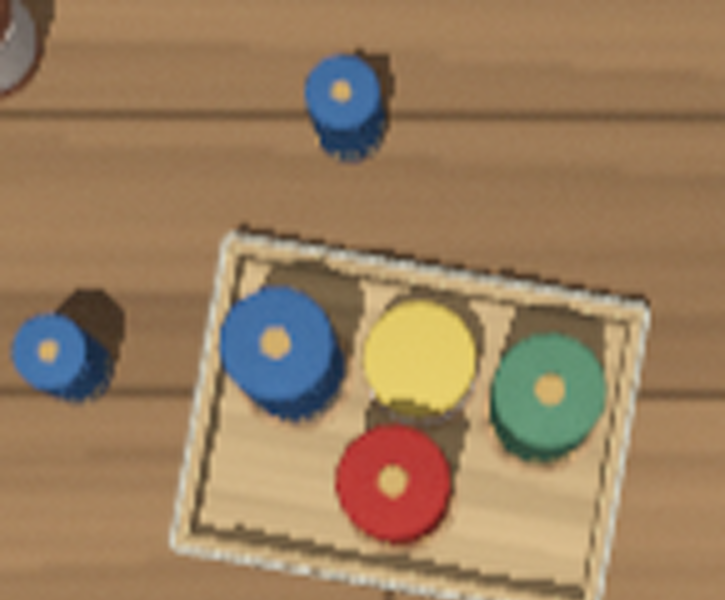

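View pics/cropB.png

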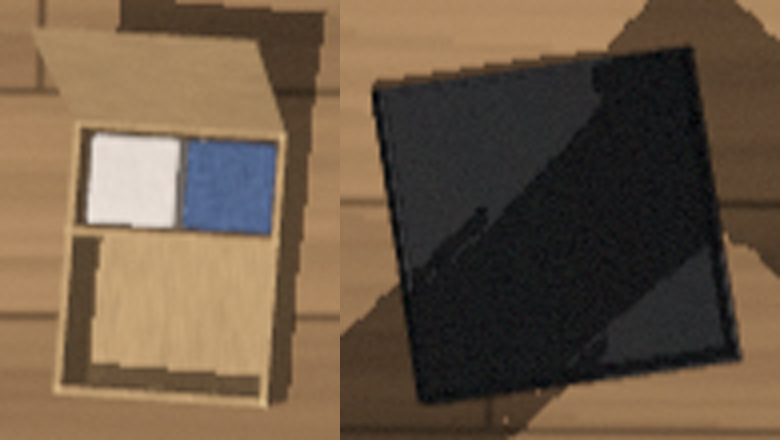

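View pics/cropC.png

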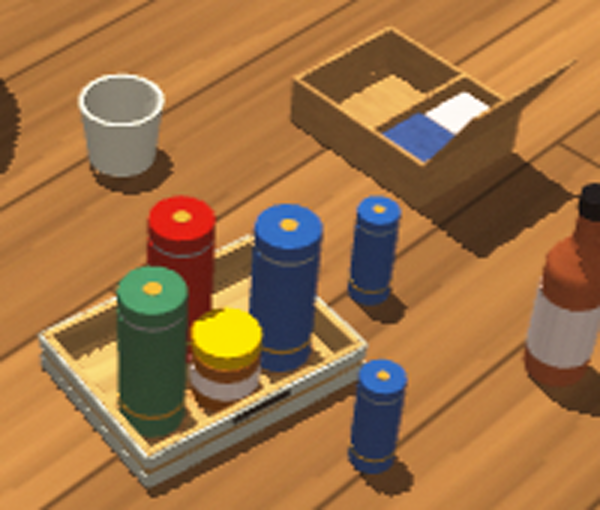

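Run:
```python
from h import *
np.set_printoptions(precision=4,suppress=True)
T=cv2.imread("pics/top0.png"); S=cv2.imread("pics/scene0.png")
def dot(im,u,v,r=6):
    h=cv2.cvtColor(im,cv2.COLOR_BGR2HSV)[v-r:v+r+1,u-r:u+r+1].astype(int)
    m=((h[...,0]>12)&(h[...,0]<32)&(h[...,2]>140)); y,x=np.nonzero(m); return np.array([x.mean()+u-r,y.mean()+v-r]),m.sum()
P={}
for n,a,b in(("red",(309,241),(330,202)),("green",(340,223),(321,226)),("blue",(285,214),(366,205))):
    p,k=dot(T,*a,r=4);q,l=dot(S,*b,r=3); P[n]=plane("top",p,.132); print(n,p,k,q,l,"tri",*tri(p,q),"top",P[n],"scene",plane("scene",q,.132))
h=cv2.cvtColor(T,cv2.COLOR_BGR2HSV)
def lid(n,im,lo,hi,box):
    h=cv2.cvtColor(im,cv2.COLOR_BGR2HSV);m=cv2.inRange(h,lo,hi);z=np.zeros_like(m);x,y,w,hh=box;z[y:y+hh,x:x+w]=m[y:y+hh,x:x+w]
    c=max(cv2.findContours(z,0,1)[0],key=cv2.contourArea);return cv2.minEnclosingCircle(c)
c,r=lid("jar",T,(22,100,120),(32,255,255),(300,200,28,30)); print("jar",c,r,plane("top",c,.067))
cr=lambda L,o,k:[((x+.5)/k-.5+o[0],(y+.5)/k-.5+o[1]) for x,y in L]
def rect(name,L,z):
    Q=np.array([plane("top",u,z) for u in L]); print(name,Q[:,:2].tolist() and Q[:,:2],"centre",Q.mean(0)[:2],"sides",[round(float(np.linalg.norm(Q[i]-Q[(i+1)%len(Q)])),4) for i in range(len(Q))]);return Q
C=rect("crate",cr([(175,547),(232,234),(650,305)],(230,145),5),.035); print("centre",(C[0]+C[2])/2)
G=rect("gift",cr([(57,392),(267,405),(287,130),(77,124)],(125,200),4),.045)
d=(G[2]+G[3]-G[0]-G[1])[:2];d/=np.linalg.norm(d);print("gift dir",d,np.arctan2(d[1],d[0]),"origin",(G[0]+G[1])[:2]/2+.046*d)
rect("tray",cr([(375-340,88),(692-340,47),(740-340,357),(422-340,402)],(412,230),4),.02)
b,g,rd=(P[k][:2] for k in("blue","green","red"))
e=b-g;yaw=np.arctan2(e[1],e[0])-np.pi/2;print("crate yaw",yaw,"sep",np.linalg.norm(e),"mid-red",np.linalg.norm((b+g)/2-red if 0 else (b+g)/2-rd))
R=np.array([[np.cos(yaw),-np.sin(yaw)],[np.sin(yaw),np.cos(yaw)]]);cen=(b+g+rd)/3-R@[.002,0];print("crate cen",cen,"jar",cen+R@[.028,0])
for n in("scene","top"): print(n,proj(n,[*((b+0),.132)] if 0 else [0.3,0,0]))
```

```text
red [308.  240.5] 26 [330.3529 201.7059] 17 tri [0.566  0.0048 0.131 ] 0.001005652205846389 top [0.5656 0.0044 0.132 ] scene [0.5671 0.0044 0.132 ]
green [339.5806 222.4516] 31 [320.381  225.5714] 21 tri [ 0.6035 -0.0595  0.131 ] 0.001311006411669928 top [ 0.603 -0.06   0.132] scene [ 0.6046 -0.0597  0.132 ]
blue [284.5 213. ] 26 [365.8824 204.4118] 17 tri [0.6223 0.0534 0.1306] 0.000975683083635377 top [0.6218 0.053  0.132 ] scene [0.6236 0.0526 0.132 ]
jar (313.65789794921875, 216.2894744873047) 11.598228454589844 [ 0.6219 -0.0058  0.067 ]
crate [[ 0.5402  0.1036]
 [ 0.6807  0.0795]
 [ 0.6497 -0.108 ]] centre [0.6235 0.025 ] sides [0.1426, 0.19, 0.2382]
centre [ 0.5949 -0.0022  0.035 ]
gift [[0.4423 0.3784]
 [0.4359 0.2626]
 [0.5876 0.2542]
 [0.5903 0.3708]] centre [0.514  0.3165] sides [0.1161, 0.1519, 0.1166, 0.1482]
gift dir [ 0.9986 -0.0533] -0.05332762238989127 origin [0.485 0.318]
tray [[ 0.5479 -0.2463]
 [ 0.572  -0.4251]
 [ 0.3983 -0.4498]
 [ 0.3722 -0.2718]] centre [ 0.4726 -0.3482] sides [0.1804, 0.1754, 0.1799, 0.1775]
crate yaw -0.1653699840813323 sep 0.11449208830835059 mid-red 0.04742362513852338
crate cen [ 0.5948 -0.0005] jar [ 0.6224 -0.0052]
scene [[253.56   189.4507]]
top [[310.6894 360.363 ]]
```

The enlarged crop confirms that the blue tin in the crate is the large one. Both blue tins outside it are clearly smaller decoys. Crate yaw is −0.165, with blue on +y, green on −y and red on −x. I'll close the fingers along crate x throughout (tool yaw −1.736) and start with green.

Emit:
carry_out:
  deltas: [0, 0, -8.11, 0, 0, 0, 0.55, 0, 0, -8.11, 0, 0, 0, 0.55, 0, 0, -8.11, 0, 0, 0, 0.55, 0, 0, -8.11, 0, 0, 0, 0.55, 0, 0, -8.11, 0, 0, 0, 0.55, 0, 0, -8.11, 0, 0, 0, 0.55, 0, 0, -8.11, 0, 0, 0, 0.55, 0, 0, 0, -0.9, -0.46, 0, 0.55, 0, 0, 0, -0.9, -0.46, 0, 0.55, 0, 0, 0, -0.9, -0.46, 0, 0.55, 0, 0, 0, -0.9, -0.46, 0, 0.55, 0, 0, 0, -0.9, -0.46, 0, 0.55, 0, 0, 0, -0.9, -0.46, 0, 0.55, 0, 0, 0, -0.9, -0.46, 0, 0.55, 0, 0, 0, -0.9, -0.46, 0, 0.55, 0, 0, 0, -0.9, -0.46, 0, 0.55, 0, 0, 0, -0.9, -0.46, 0, 0.55, 0, 0, 0, -0.9, -0.46, 0, 0.55, 0, 0, 0, -0.9, -0.46, 0, 0.55, 0, 0, 0, -0.9, -0.46, 0, 0.55]
  grip_force: 40

```text
time_s: 2.1
tcp_pos: [0.5553, -0.1252, 0.231]
eef_rot: [3.141, 0.0, -1.736]
contact_force: [0.2, -0.5, 0.1]
width: 0.0663
grip_force: 0.0
```

```bash
cat > go.py <<'E'
import sys; from h import *
from scipy.spatial.transform import Rotation as Ro
# go.py x y z [yaw]: deltas in tool axes, units of 40 mm
s=robot.get_state(); R=Ro.from_euler("xyz",s["eef_rot"]).as_matrix(); a=[float(v) for v in sys.argv[1:]]
print("t",round(s["time_s"],2),"tcp",s["tcp_pos"].round(4),"rot",s["eef_rot"].round(4),"w",round(s["width"],4),"F",np.round(s["contact_force"],1),"g",np.round(s["grip_force"],1))
if len(a)>3:
    Rt=Ro.from_euler("xyz",[np.pi,0,a[3]]).as_matrix(); print("turn deg",np.degrees(Ro.from_matrix(R.T@Rt).as_rotvec()).round(2)); print("after-turn ",end="")
    R=Rt
print("shift units",(R.T@(np.array(a[:3])-s["tcp_pos"])/.04).round(3))
E
python3 go.py .6035 -.0595 .08 -1.736
```

```text
t 2.1 tcp [ 0.5553 -0.1252  0.231 ] rot [ 3.1411e+00  1.0000e-04 -1.7357e+00] w 0.0663 F [ 0.2 -0.5  0.1] g 0.0
turn deg [0.03 0.01 0.02]
after-turn shift units [-1.818 -0.918  3.774]
```

Emit:
carry_out:
  deltas: [0, 0, 0, -0.91, -0.46, 0, 0.55, 0, 0, 0, -0.91, -0.46, 0, 0.55, 0, 0, 0, 0, 0, 0, 0.55, 0, 0, 0, 0, 0, 0.7, 0.55, 0, 0, 0, 0, 0, 0.7, 0.55, 0, 0, 0, 0, 0, 0.7, 0.55, 0, 0, 0, 0, 0, 0.7, 0.55, 0, 0, 0, 0, 0, 0.5, 0.55, 0, 0, 0, 0, 0, 0.47, 0.55, 0, 0, 0, 0, 0, 0, 0.55]

```text
time_s: 3.1
tcp_pos: [0.6007, -0.0613, 0.0767]
eef_rot: [3.135, -0.001, -1.737]
contact_force: [-0.1, -1.2, -0.3]
width: 0.0663
grip_force: 0.0
```

```bash
python3 - <<'E'
from h import *
T=robot.camera("top");S=robot.camera("scene")
c=lambda im,x,y,w,h,k:cv2.resize(im[y:y+h,x:x+w,::-1],None,fx=k,fy=k,interpolation=cv2.INTER_CUBIC)
cv2.imwrite("pics/g1.png",np.hstack([c(S,250,100,200,200,2),c(T,230,145,200,200,2)]))
E
python3 go.py .6035 -.0595 .08 -1.736
```

```text
t 3.2 tcp [ 0.6028 -0.0614  0.0807] rot [ 3.1411e+00 -5.0000e-04 -1.7361e+00] w 0.0661 F [ 0.1 -0.3  0.3] g 0.0
turn deg [ 0.03 -0.03 -0.  ]
after-turn shift units [-0.049 -0.009  0.019]
```

View pics/g1.png

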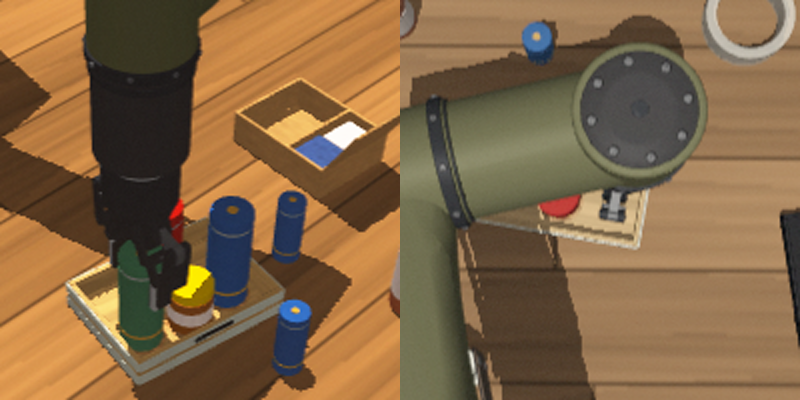

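The fingers straddle the green tin (left half, about (140,260)) and stay clear of red and the jar. The arm overshoots a little after fast moves, so I'll taper the end of each one. Next I grip and lift.

Emit:
carry_out:
  deltas: [0, 0, 0, -0.03, 0, 0, -0.2, 0, 0, 0, 0, 0, 0, -0.2, 0, 0, 0, 0, 0, 0, -0.2, 0, 0, 0, 0, 0, 0, -0.2, 0, 0, 0, 0, 0, 0, -0.2]
  grip_force: 40

```text
time_s: 3.7
tcp_pos: [0.6038, -0.0598, 0.0822]
eef_rot: [-3.139, 0.0, -1.736]
contact_force: [-2.9, 1.0, 6.5]
width: 0.047
grip_force: 41.2
```

```bash
python3 go.py .523 -.387 .24
```

```text
t 3.7 tcp [ 0.6038 -0.0598  0.0822] rot [-3.1395e+00  3.0000e-04 -1.7357e+00] w 0.047 F [-2.9  1.   6.5] g 41.2
shift units [ 8.398  0.641 -3.948]
```

Emit:
carry_out:
  deltas: [0, 0, 0, 0, 0, -0.15, -0.2, 0, 0, 0, 0, 0, -0.35, -0.2, 0, 0, 0, 0, 0, -0.5, -0.2, 0, 0, 0, 0, 0, -0.6, -0.2, 0, 0, 0, 0, 0, -0.6, -0.2, 0, 0, 0, 0, 0, -0.5, -0.2, 0, 0, 0, 0.2, 0.02, -0.4, -0.2, 0, 0, 0, 0.4, 0.04, -0.3, -0.2, 0, 0, 0, 0.6, 0.06, -0.2, -0.2, 0, 0, 0, 0.8, 0.06, -0.1, -0.2, 0, 0, 0, 0.9, 0.06, 0, -0.2, 0, 0, 0, 0.9, 0.06, 0, -0.2, 0, 0, 0, 0.9, 0.06, 0, -0.2, 0, 0, 0, 0.9, 0.06, 0, -0.2, 0, 0, 0, 0.8, 0.06, 0, -0.2, 0, 0, 0, 0.7, 0.06, 0, -0.2, 0, 0, 0, 0.5, 0.06, 0, -0.2, 0, 0, 0, 0.4, 0.05, 0, -0.2, 0, 0, 0, 0.2, 0.04, 0, -0.2, 0, 0, 0, 0.1, 0.02, 0, -0.2]

```text
time_s: 5.7
tcp_pos: [0.52, -0.3834, 0.2283]
eef_rot: [3.141, 0.0, -1.737]
contact_force: [0.6, 0.6, -1.7]
width: 0.047
grip_force: 41.3
```

```bash
python3 go.py .523 -.387 .08
```

```text
t 5.7 tcp [ 0.52   -0.3834  0.2283] rot [ 3.1410e+00  3.0000e-04 -1.7368e+00] w 0.047 F [ 0.6  0.6 -1.7] g 41.3
shift units [ 0.079 -0.091  3.707]
```

Emit:
carry_out:
  deltas: [0, 0, 0, 0.08, -0.09, 0.2, -0.2, 0, 0, 0, 0, 0, 0.4, -0.2, 0, 0, 0, 0, 0, 0.6, -0.2, 0, 0, 0, 0, 0, 0.6, -0.2, 0, 0, 0, 0, 0, 0.55, -0.2, 0, 0, 0, 0, 0, 0.45, -0.2, 0, 0, 0, 0, 0, 0.35, -0.2, 0, 0, 0, 0, 0, 0.2, -0.2, 0, 0, 0, 0, 0, 0.1, -0.2, 0, 0, 0, 0, 0, 0.1, -0.2, 0, 0, 0, 0, 0, 0.05, -0.2, 0, 0, 0, 0, 0, 0, -0.2, 0, 0, 0, 0, 0, 0, -0.2]

```text
time_s: 7.0
tcp_pos: [0.5238, -0.3866, 0.0851]
eef_rot: [-3.141, -0.0, -1.736]
contact_force: [0.1, 0.4, -1.4]
width: 0.0473
grip_force: 41.3
```

```bash
python3 go.py .523 -.387 .08
```

```text
t 7.0 tcp [ 0.5238 -0.3866  0.0851] rot [-3.1408e+00 -2.0000e-04 -1.7360e+00] w 0.0473 F [ 0.1  0.4 -1.4] g 41.3
shift units [0.014 0.018 0.126]
```

Emit:
carry_out:
  deltas: [0, 0, 0, 0, 0, 0.05, -0.2, 0, 0, 0, 0, 0, 0.04, -0.2, 0, 0, 0, 0, 0, 0.03, -0.2, 0, 0, 0, 0, 0, 0, -0.2, 0, 0, 0, 0, 0, 0, -0.2]

```text
time_s: 7.5
tcp_pos: [0.5236, -0.3866, 0.0804]
eef_rot: [-3.141, -0.0, -1.736]
contact_force: [-1.0, 0.7, 3.4]
width: 0.0467
grip_force: 41.6
```

```bash
python3 go.py .523 -.387 .08
```

```text
t 7.5 tcp [ 0.5236 -0.3866  0.0804] rot [-3.1412e+00 -4.0000e-04 -1.7359e+00] w 0.0467 F [-1.   0.7  3.4] g 41.6
shift units [0.013 0.014 0.009]
```

Touchdown confirmed (Fz went from −1.4 to +3.4). I'll release, rise and go to red.

Emit:
carry_out:
  deltas: [0, 0, 0, 0, 0, 0, 0.5, 0, 0, 0, 0, 0, 0, 0.5, 0, 0, 0, 0, 0, 0, 0.5, 0, 0, 0, 0, 0, -0.2, 0.55, 0, 0, 0, 0, 0, -0.6, 0.55, 0, 0, 0, 0, 0, -0.8, 0.55, 0, 0, 0, 0, 0, -0.8, 0.55, 0, 0, 0, -0.4, 0, -0.4, 0.55, 0, 0, 0, -0.8, 0, -0.2, 0.55, 0, 0, 0, -1, 0.04, 0, 0.55, 0, 0, 0, -1, 0.04, 0, 0.55, 0, 0, 0, -1, 0.04, 0, 0.55, 0, 0, 0, -1, 0.04, 0, 0.55, 0, 0, 0, -1, 0.04, 0, 0.55, 0, 0, 0, -1, 0.04, 0, 0.55, 0, 0, 0, -1, 0.04, 0, 0.55, 0, 0, 0, -0.8, 0.04, 0, 0.55, 0, 0, 0, -0.5, 0.04, 0, 0.55, 0, 0, 0, -0.2, 0.04, 0, 0.55, 0, 0, 0, 0, 0, 0, 0.55]

```text
time_s: 9.5
tcp_pos: [0.5714, 0.0001, 0.1997]
eef_rot: [3.141, 0.0, -1.734]
contact_force: [0.1, 0.4, -0.4]
width: 0.0663
grip_force: 0.0
```

```bash
python3 go.py .566 .0048 .081
```

```text
t 9.5 tcp [5.714e-01 1.000e-04 1.997e-01] rot [ 3.1414e+00  2.0000e-04 -1.7342e+00] w 0.0663 F [ 0.1  0.4 -0.4] g 0.0
shift units [-0.094  0.151  2.967]
```

Emit:
carry_out:
  deltas: [0, 0, -0.1, -0.09, 0.15, 0.3, 0.55, 0, 0, 0, 0, 0, 0.6, 0.55, 0, 0, 0, 0, 0, 0.6, 0.55, 0, 0, 0, 0, 0, 0.55, 0.55, 0, 0, 0, 0, 0, 0.4, 0.55, 0, 0, 0, 0, 0, 0.25, 0.55, 0, 0, 0, 0, 0, 0.15, 0.55, 0, 0, 0, 0, 0, 0.1, 0.55, 0, 0, 0, 0, 0, 0.02, 0.55, 0, 0, 0, 0, 0, 0, 0.55, 0, 0, 0, 0, 0, 0, 0.55]

```text
time_s: 10.6
tcp_pos: [0.5667, 0.0036, 0.0816]
eef_rot: [-3.141, 0.0, -1.734]
contact_force: [0.9, -0.5, 0.2]
width: 0.0661
grip_force: 0.0
```

```bash
python3 go.py .566 .0048 .081
```

```text
t 10.6 tcp [0.5667 0.0036 0.0816] rot [-3.1406e+00  5.0000e-04 -1.7341e+00] w 0.0661 F [ 0.9 -0.5  0.2] g 0.0
shift units [-0.027  0.021  0.016]
```

Emit:
carry_out:
  deltas: [0, 0, 0, -0.03, 0.02, 0, -0.2, 0, 0, 0, 0, 0, 0, -0.2, 0, 0, 0, 0, 0, 0, -0.2, 0, 0, 0, 0, 0, 0, -0.2, 0, 0, 0, 0, 0, 0, -0.2, 0, 0, 0, 0, 0, -0.15, -0.2, 0, 0, 0, 0, 0, -0.35, -0.2, 0, 0, 0, 0, 0, -0.5, -0.2, 0, 0, 0, 0, 0, -0.6, -0.2, 0, 0, 0, 0, 0, -0.6, -0.2, 0, 0, 0, 0, 0, -0.5, -0.2, 0, 0, 0, 0.2, 0.02, -0.4, -0.2, 0, 0, 0, 0.4, 0.04, -0.3, -0.2, 0, 0, 0, 0.6, 0.1, -0.2, -0.2, 0, 0, 0, 0.8, 0.12, -0.1, -0.2, 0, 0, 0, 0.9, 0.14, 0, -0.2, 0, 0, 0, 0.9, 0.14, 0, -0.2, 0, 0, 0, 0.9, 0.14, 0, -0.2, 0, 0, 0, 0.9, 0.14, 0, -0.2, 0, 0, 0, 0.9, 0.14, 0, -0.2]

```text
time_s: 12.6
tcp_pos: [0.4831, -0.2476, 0.2289]
eef_rot: [3.141, 0.0, -1.735]
contact_force: [0.3, 0.8, -0.8]
width: 0.0473
grip_force: 41.3
```

```bash
python3 go.py .434 -.3988 .085
```

```text
t 12.6 tcp [ 0.4831 -0.2476  0.2289] rot [ 3.1410e+00  1.0000e-04 -1.7348e+00] w 0.0473 F [ 0.3  0.8 -0.8] g 41.3
shift units [3.931 0.592 3.597]
```

Emit:
carry_out:
  deltas: [0, 0, 0, 0.9, 0.14, 0, -0.2, 0, 0, 0, 0.8, 0.12, 0, -0.2, 0, 0, 0, 0.7, 0.1, 0, -0.2, 0, 0, 0, 0.6, 0.1, 0, -0.2, 0, 0, 0, 0.5, 0.08, 0, -0.2, 0, 0, 0, 0.3, 0.04, 0, -0.2, 0, 0, 0, 0.13, 0.01, 0.2, -0.2, 0, 0, 0, 0, 0, 0.4, -0.2, 0, 0, 0, 0, 0, 0.6, -0.2, 0, 0, 0, 0, 0, 0.6, -0.2, 0, 0, 0, 0, 0, 0.55, -0.2, 0, 0, 0, 0, 0, 0.45, -0.2, 0, 0, 0, 0, 0, 0.35, -0.2, 0, 0, 0, 0, 0, 0.2, -0.2, 0, 0, 0, 0, 0, 0.1, -0.2, 0, 0, 0, 0, 0, 0.08, -0.2, 0, 0, 0, 0, 0, 0.05, -0.2, 0, 0, 0, 0, 0, 0, -0.2, 0, 0, 0, 0, 0, 0, -0.2]

```text
time_s: 14.5
tcp_pos: [0.4361, -0.3968, 0.0862]
eef_rot: [-3.141, -0.0, -1.734]
contact_force: [-0.6, 0.1, -0.8]
width: 0.0473
grip_force: 41.3
```

```bash
python3 go.py .434 -.3988 .081
```

```text
t 14.5 tcp [ 0.4361 -0.3968  0.0862] rot [-3.1409e+00 -3.0000e-04 -1.7342e+00] w 0.0473 F [-0.6  0.1 -0.8] g 41.3
shift units [0.058 0.043 0.13 ]
```

Emit:
carry_out:
  deltas: [0, 0, 0, 0, 0, 0.05, -0.2, 0, 0, 0, 0, 0, 0.04, -0.2, 0, 0, 0, 0, 0, 0.03, -0.2, 0, 0, 0, 0, 0, 0, -0.2, 0, 0, 0, 0, 0, 0, -0.2]

```text
time_s: 15.0
tcp_pos: [0.4358, -0.3966, 0.0808]
eef_rot: [3.141, 0.0, -1.734]
contact_force: [-0.1, 0.5, -1.7]
width: 0.0468
grip_force: 41.3
```

Emit:
carry_out:
  deltas: [0, 0, 0, 0, 0, 0.02, -0.2, 0, 0, 0, 0, 0, 0.02, -0.2, 0, 0, 0, 0, 0, 0, -0.2, 0, 0, 0, 0, 0, 0, -0.2]

```text
time_s: 15.4
tcp_pos: [0.4359, -0.3967, 0.0795]
eef_rot: [-3.141, -0.0, -1.734]
contact_force: [-1.6, 0.6, 0.6]
width: 0.0471
grip_force: 41.4
```

Contact again, so I'll release and go to blue.

Emit:
carry_out:
  deltas: [0, 0, 0, 0, 0, 0, 0.5, 0, 0, 0, 0, 0, 0, 0.5, 0, 0, 0, 0, 0, 0, 0.5, 0, 0, 0, 0, 0, -0.2, 0.55, 0, 0, 0, 0, 0, -0.6, 0.55, 0, 0, 0, 0, 0, -0.8, 0.55, 0, 0, 0, 0, 0, -0.8, 0.55, 0, 0, 0, -0.4, -0.1, -0.4, 0.55, 0, 0, 0, -0.8, -0.2, -0.2, 0.55, 0, 0, 0, -1, -0.24, 0, 0.55, 0, 0, 0, -1, -0.24, 0, 0.55, 0, 0, 0, -1, -0.24, 0, 0.55, 0, 0, 0, -1, -0.24, 0, 0.55, 0, 0, 0, -1, -0.24, 0, 0.55, 0, 0, 0, -1, -0.24, 0, 0.55, 0, 0, 0, -1, -0.24, 0, 0.55, 0, 0, 0, -1, -0.24, 0, 0.55, 0, 0, 0, -1, -0.24, 0, 0.55, 0, 0, 0, -1, -0.2, 0, 0.55, 0, 0, 0, -0.5, -0.1, 0, 0.55]

```text
time_s: 17.4
tcp_pos: [0.6211, 0.0507, 0.1987]
eef_rot: [3.141, 0.0, -1.732]
contact_force: [0.0, -0.7, -0.5]
width: 0.0664
grip_force: 0.0
```

```bash
python3 go.py .6223 .0534 .081 -1.736
```

```text
t 17.4 tcp [0.6211 0.0507 0.1987] rot [ 3.1405e+00  2.0000e-04 -1.7317e+00] w 0.0664 F [ 0.  -0.7 -0.5] g 0.0
turn deg [0.06 0.01 0.24]
after-turn shift units [-0.072 -0.018  2.942]
```

Emit:
carry_out:
  deltas: [0, 0, 0.24, -0.07, -0.02, 0.3, 0.55, 0, 0, 0, 0, 0, 0.6, 0.55, 0, 0, 0, 0, 0, 0.6, 0.55, 0, 0, 0, 0, 0, 0.55, 0.55, 0, 0, 0, 0, 0, 0.4, 0.55, 0, 0, 0, 0, 0, 0.25, 0.55, 0, 0, 0, 0, 0, 0.12, 0.55, 0, 0, 0, 0, 0, 0.1, 0.55, 0, 0, 0, 0, 0, 0.02, 0.55, 0, 0, 0, 0, 0, 0, 0.55, 0, 0, 0, 0, 0, 0, 0.55]

```text
time_s: 18.5
tcp_pos: [0.6225, 0.0499, 0.0824]
eef_rot: [-3.141, 0.001, -1.738]
contact_force: [0.0, -0.5, 0.4]
width: 0.0662
grip_force: 0.0
```

```bash
python3 go.py .6223 .0534 .081 -1.736
```

```text
t 18.5 tcp [0.6225 0.0499 0.0824] rot [-3.1406e+00  5.0000e-04 -1.7383e+00] w 0.0662 F [ 0.  -0.5  0.4] g 0.0
turn deg [-0.06  0.03 -0.13]
after-turn shift units [-0.085  0.02   0.036]
```

Emit:
carry_out:
  deltas: [0, 0, 0, -0.09, 0.02, 0.03, 0.55, 0, 0, 0, 0, 0, 0, 0.55, 0, 0, 0, 0, 0, 0, -0.2, 0, 0, 0, 0, 0, 0, -0.2, 0, 0, 0, 0, 0, 0, -0.2, 0, 0, 0, 0, 0, 0, -0.2, 0, 0, 0, 0, 0, 0, -0.2, 0, 0, 0, 0, 0, -0.15, -0.2, 0, 0, 0, 0, 0, -0.35, -0.2, 0, 0, 0, 0, 0, -0.5, -0.2, 0, 0, 0, 0, 0, -0.6, -0.2, 0, 0, 0, 0, 0, -0.6, -0.2, 0, 0, 0, 0, 0, -0.5, -0.2, 0, 0, 0, 0.2, 0.02, -0.4, -0.2, 0, 0, 0, 0.4, 0.04, -0.3, -0.2, 0, 0, 0, 0.6, 0.1, -0.2, -0.2, 0, 0, 0, 0.8, 0.12, -0.1, -0.2, 0, 0, 0, 0.9, 0.14, 0, -0.2, 0, 0, 0, 0.9, 0.14, 0, -0.2, 0, 0, 0, 0.9, 0.14, 0, -0.2]

```text
time_s: 20.5
tcp_pos: [0.5615, -0.1295, 0.2285]
eef_rot: [3.141, -0.0, -1.739]
contact_force: [0.4, -1.1, -2.0]
width: 0.0474
grip_force: 41.5
```

```bash
python3 go.py .511 -.2976 .0855
```

```text
t 20.5 tcp [ 0.5615 -0.1295  0.2285] rot [ 3.1409 -0.     -1.7388] w 0.0474 F [ 0.4 -1.1 -2. ] g 41.5
shift units [4.355 0.54  3.576]
```

Emit:
carry_out:
  deltas: [0, 0, 0, 0.9, 0.12, 0, -0.2, 0, 0, 0, 0.9, 0.11, 0, -0.2, 0, 0, 0, 0.8, 0.1, 0, -0.2, 0, 0, 0, 0.7, 0.1, 0, -0.2, 0, 0, 0, 0.55, 0.06, 0, -0.2, 0, 0, 0, 0.3, 0.04, 0, -0.2, 0, 0, 0, 0.15, 0.01, 0.2, -0.2, 0, 0, 0, 0, 0, 0.4, -0.2, 0, 0, 0, 0, 0, 0.6, -0.2, 0, 0, 0, 0, 0, 0.6, -0.2, 0, 0, 0, 0, 0, 0.55, -0.2, 0, 0, 0, 0, 0, 0.45, -0.2, 0, 0, 0, 0, 0, 0.35, -0.2, 0, 0, 0, 0, 0, 0.2, -0.2, 0, 0, 0, 0, 0, 0.1, -0.2, 0, 0, 0, 0, 0, 0.08, -0.2, 0, 0, 0, 0, 0, 0.05, -0.2, 0, 0, 0, 0, 0, 0, -0.2, 0, 0, 0, 0, 0, 0, -0.2]

```text
time_s: 22.4
tcp_pos: [0.5132, -0.2934, 0.0858]
eef_rot: [-3.141, -0.0, -1.739]
contact_force: [0.2, 0.8, -1.4]
width: 0.047
grip_force: 41.5
```

Emit:
carry_out:
  deltas: [0, 0, 0, 0, 0, 0.04, -0.2, 0, 0, 0, 0, 0, 0.04, -0.2, 0, 0, 0, 0, 0, 0.02, -0.2, 0, 0, 0, 0, 0, 0, -0.2, 0, 0, 0, 0, 0, 0, -0.2]

```text
time_s: 22.9
tcp_pos: [0.513, -0.2932, 0.0812]
eef_rot: [3.141, 0.0, -1.738]
contact_force: [-0.1, -0.1, -2.5]
width: 0.0472
grip_force: 41.5
```

Emit:
carry_out:
  deltas: [0, 0, 0, 0, 0, 0.02, -0.2, 0, 0, 0, 0, 0, 0.02, -0.2, 0, 0, 0, 0, 0, 0, -0.2, 0, 0, 0, 0, 0, 0, -0.2]

```text
time_s: 23.3
tcp_pos: [0.513, -0.2932, 0.0796]
eef_rot: [3.141, 0.0, -1.738]
contact_force: [0.2, -0.1, -1.5]
width: 0.047
grip_force: 41.5
```

Emit:
carry_out:
  deltas: [0, 0, 0, 0, 0, 0.02, -0.2, 0, 0, 0, 0, 0, 0, -0.2, 0, 0, 0, 0, 0, 0, -0.2]

```text
time_s: 23.6
tcp_pos: [0.513, -0.2932, 0.0789]
eef_rot: [3.141, 0.0, -1.738]
contact_force: [-1.3, -0.4, -2.7]
width: 0.0473
grip_force: 41.5
```

Emit:
carry_out:
  deltas: [0, 0, 0, 0, 0, 0.02, -0.2, 0, 0, 0, 0, 0, 0, -0.2, 0, 0, 0, 0, 0, 0, -0.2]

```text
time_s: 23.9
tcp_pos: [0.513, -0.2933, 0.0787]
eef_rot: [-3.141, -0.0, -1.738]
contact_force: [-2.1, 0.5, 2.9]
width: 0.0471
grip_force: 41.8
```

Emit:
carry_out:
  deltas: [0, 0, 0, 0, 0, 0, 0.5, 0, 0, 0, 0, 0, 0, 0.5, 0, 0, 0, 0, 0, 0, 0.5, 0, 0, 0, 0, 0, -0.2, 0.55, 0, 0, 0, 0, 0, -0.6, 0.55, 0, 0, 0, 0, 0, -0.8, 0.55, 0, 0, 0, 0, 0, -0.8, 0.55, 0, 0, -8.2, 0, 0, -0.5, 0.55, 0, 0, -8.2, 0, 0, -0.3, 0.55, 0, 0, -8.2, 0, 0, 0, 0.55, 0, 0, -8.2, 0, 0, 0, 0.55, 0, 0, -8.2, 0, 0, 0, 0.55, 0, 0, -8.2, 0, 0, 0, 0.6, 0, 0, -8.2, 0, 0, 0, 0.6, 0, 0, -8.2, 0, 0, 0, 0.6, 0, 0, -8.2, 0, 0, 0, 0.6, 0, 0, -8.2, 0, 0, 0, 0.6, 0, 0, -8.2, 0, 0, 0, 0.6, 0, 0, 0, 0, 0, 0, 0.6]

```text
time_s: 25.8
tcp_pos: [0.5131, -0.2933, 0.2067]
eef_rot: [3.141, -0.001, -0.163]
contact_force: [1.1, -0.2, -0.4]
width: 0.0685
grip_force: 0.0
```

```bash
python3 go.py .6225 -.0053 .03 -.165
python3 - <<'E'
from h import *
T=robot.camera("top");S=robot.camera("scene")
c=lambda im,x,y,w,h,k:cv2.resize(im[y:y+h,x:x+w,::-1],None,fx=k,fy=k,interpolation=cv2.INTER_CUBIC)
cv2.imwrite("pics/g2.png",np.hstack([c(S,70,100,380,300,1.1),c(T,230,145,300,240,1.375)]))
h=cv2.cvtColor(T,cv2.COLOR_RGB2HSV);m=cv2.inRange(h,(22,100,120),(32,255,255));z=np.zeros_like(m);z[200:230,300:328]=m[200:230,300:328]
c,r=cv2.minEnclosingCircle(max(cv2.findContours(z,0,1)[0],key=cv2.contourArea));print(c,r,plane("top",c,.066))
E
```

```text
t 25.8 tcp [ 0.5131 -0.2933  0.2067] rot [ 3.1415e+00 -6.0000e-04 -1.6290e-01] w 0.0685 F [ 1.1 -0.2 -0.4] g 0.0
turn deg [ 0.01 -0.04  0.12]
after-turn shift units [ 1.515 -7.551  4.418]
(313.6199951171875, 216.27999877929688) 11.580379486083984 [ 0.62202012 -0.00570685  0.066     ]
```

View pics/g2.png

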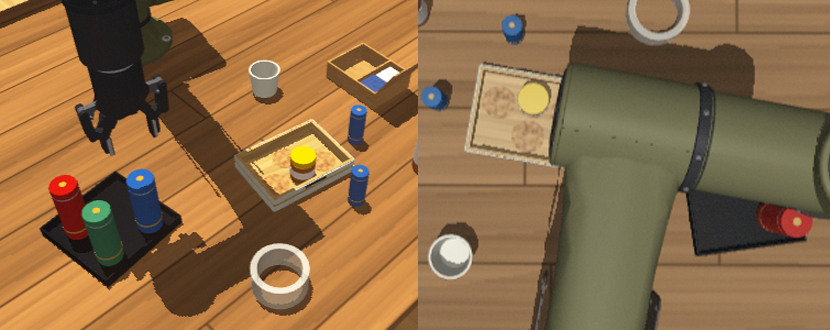

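All three tins stand in the tray: red (68,190), green (98,220), blue (143,185). The jar is free at (302,160). On to the jar.

Emit:
carry_out:
  deltas: [0, 0, 0.12, 0.1, -0.3, 0, 0.6, 0, 0, 0, 0.15, -0.7, 0, 0.6, 0, 0, 0, 0.18, -0.95, 0, 0.6, 0, 0, 0, 0.18, -0.95, 0, 0.6, 0, 0, 0, 0.18, -0.95, 0, 0.6, 0, 0, 0, 0.18, -0.95, 0, 0.6, 0, 0, 0, 0.18, -0.95, 0.1, 0.6, 0, 0, 0, 0.15, -0.8, 0.3, 0.6, 0, 0, 0, 0.12, -0.6, 0.4, 0.6, 0, 0, 0, 0.08, -0.3, 0.6, 0.6, 0, 0, 0, 0.01, -0.1, 0.6, 0.6, 0, 0, 0, 0, 0, 0.5, 0.6, 0, 0, 0, 0, 0, 0.4, 0.6, 0, 0, 0, 0, 0, 0.2, 0.6, 0, 0, 0, 0, 0, 0.1, 0.6, 0, 0, 0, 0, 0, 0, 0.6, 0, 0, 0, 0, 0, 0, 0.6]

```text
time_s: 27.6
tcp_pos: [0.6231, -0.0054, 0.0793]
eef_rot: [-3.141, -0.002, -0.167]
contact_force: [-0.9, -0.9, 0.7]
width: 0.0686
grip_force: 0.0
```

```bash
python3 go.py .6223 -.0053 .03 -.165
```

```text
t 27.6 tcp [ 0.6231 -0.0054  0.0793] rot [-3.1411e+00 -1.6000e-03 -1.6660e-01] w 0.0686 F [-0.9 -0.9  0.7] g 0.0
turn deg [-0.03 -0.09 -0.09]
after-turn shift units [-2.000e-02  1.000e-03  1.231e+00]
```

Emit:
carry_out:
  deltas: [0, 0, 0, -0.02, 0, 0.3, 0.6, 0, 0, 0, 0, 0, 0.35, 0.6, 0, 0, 0, 0, 0, 0.3, 0.6, 0, 0, 0, 0, 0, 0.18, 0.6, 0, 0, 0, 0, 0, 0.1, 0.6, 0, 0, 0, 0, 0, 0, 0.6, 0, 0, 0, 0, 0, 0, 0.6, 0, 0, 0, 0, 0, 0, -0.2, 0, 0, 0, 0, 0, 0, -0.2, 0, 0, 0, 0, 0, 0, -0.2, 0, 0, 0, 0, 0, 0, -0.2, 0, 0, 0, 0, 0, 0, -0.2]

```text
time_s: 28.8
tcp_pos: [0.6223, -0.005, 0.0298]
eef_rot: [-3.141, -0.002, -0.166]
contact_force: [0.7, 0.8, 4.9]
width: 0.0492
grip_force: 41.9
```

```bash
python3 go.py .485 .318 .12 -.053
```

```text
t 28.8 tcp [ 0.6223 -0.005   0.0298] rot [-3.1411e+00 -1.5000e-03 -1.6600e-01] w 0.0492 F [0.7 0.8 4.9] g 41.9
turn deg [-0.02 -0.09 -6.47]
after-turn shift units [-3.856 -7.883 -2.255]
```

Emit:
carry_out:
  deltas: [0, 0, 0, 0, 0, -0.15, -0.2, 0, 0, 0, 0, 0, -0.35, -0.2, 0, 0, 0, 0, 0, -0.5, -0.2, 0, 0, -3.2, 0, 0, -0.6, -0.2, 0, 0, -3.27, 0, 0, -0.6, -0.2, 0, 0, 0, -0.08, -0.2, -0.5, -0.2, 0, 0, 0, -0.2, -0.4, -0.3, -0.2, 0, 0, 0, -0.35, -0.7, -0.15, -0.2, 0, 0, 0, -0.4, -0.85, 0, -0.2, 0, 0, 0, -0.45, -0.9, 0, -0.2, 0, 0, 0, -0.45, -0.9, 0, -0.2, 0, 0, 0, -0.45, -0.9, 0, -0.2, 0, 0, 0, -0.4, -0.85, 0, -0.2, 0, 0, 0, -0.4, -0.8, 0, -0.2, 0, 0, 0, -0.3, -0.6, 0, -0.2, 0, 0, 0, -0.2, -0.4, 0, -0.2, 0, 0, 0, -0.12, -0.25, 0, -0.2, 0, 0, 0, -0.06, -0.13, 0, -0.2, 0, 0, 0, 0, 0, 0, -0.2, 0, 0, 0, 0, 0, 0, -0.2]

```text
time_s: 30.8
tcp_pos: [0.4847, 0.317, 0.1549]
eef_rot: [3.141, 0.0, -0.054]
contact_force: [-0.4, -0.5, -1.4]
width: 0.049
grip_force: 41.7
```

```bash
python3 go.py .485 .318 .033 -.053
```

```text
t 30.8 tcp [0.4847 0.317  0.1549] rot [ 3.1413e+00  1.0000e-04 -5.4200e-02] w 0.049 F [-0.4 -0.5 -1.4] g 41.7
turn deg [ 0.01  0.01 -0.07]
after-turn shift units [ 0.006 -0.024  3.048]
```

Emit:
carry_out:
  deltas: [0, 0, 0, 0, -0.02, 0.2, -0.2, 0, 0, 0, 0, 0, 0.4, -0.2, 0, 0, 0, 0, 0, 0.5, -0.2, 0, 0, 0, 0, 0, 0.5, -0.2, 0, 0, 0, 0, 0, 0.45, -0.2, 0, 0, 0, 0, 0, 0.35, -0.2, 0, 0, 0, 0, 0, 0.25, -0.2, 0, 0, 0, 0, 0, 0.15, -0.2, 0, 0, 0, 0, 0, 0.1, -0.2, 0, 0, 0, 0, 0, 0.08, -0.2, 0, 0, 0, 0, 0, 0.04, -0.2, 0, 0, 0, 0, 0, 0, -0.2, 0, 0, 0, 0, 0, 0, -0.2]

```text
time_s: 32.1
tcp_pos: [0.4845, 0.3188, 0.0345]
eef_rot: [-3.141, -0.0, -0.053]
contact_force: [-0.8, 0.5, -2.3]
width: 0.0489
grip_force: 41.7
```

Emit:
carry_out:
  deltas: [0, 0, 0, 0, 0, 0.03, -0.2, 0, 0, 0, 0, 0, 0.03, -0.2, 0, 0, 0, 0, 0, 0.03, -0.2, 0, 0, 0, 0, 0, 0, -0.2, 0, 0, 0, 0, 0, 0, -0.2]

```text
time_s: 32.6
tcp_pos: [0.4844, 0.3185, 0.0304]
eef_rot: [3.142, 0.0, -0.053]
contact_force: [0.5, 0.3, -1.1]
width: 0.049
grip_force: 41.7
```

Emit:
carry_out:
  deltas: [0, 0, 0, 0, 0, 0.02, -0.2, 0, 0, 0, 0, 0, 0.02, -0.2, 0, 0, 0, 0, 0, 0, -0.2, 0, 0, 0, 0, 0, 0, -0.2]

```text
time_s: 33.0
tcp_pos: [0.4844, 0.3186, 0.0289]
eef_rot: [3.142, 0.0, -0.053]
contact_force: [-0.3, 0.2, -1.4]
width: 0.049
grip_force: 41.7
```

Emit:
carry_out:
  deltas: [0, 0, 0, 0, 0, 0.02, -0.2, 0, 0, 0, 0, 0, 0.02, -0.2, 0, 0, 0, 0, 0, 0, -0.2, 0, 0, 0, 0, 0, 0, -0.2]

```text
time_s: 33.4
tcp_pos: [0.4845, 0.3187, 0.0278]
eef_rot: [-3.141, -0.0, -0.053]
contact_force: [-2.2, -1.3, 3.3]
width: 0.0491
grip_force: 41.9
```

Emit:
carry_out:
  deltas: [0, 0, 0, 0, 0, 0, 0.45, 0, 0, 0, 0, 0, 0, 0.45, 0, 0, 0, 0, 0, 0, 0.45, 0, 0, 0, 0, 0, -0.2, 0.45, 0, 0, 0, 0, 0, -0.5, 0.45, 0, 0, 0, 0, 0, -0.8, 0.45, 0, 0, 0, 0, 0, -0.9, 0.55, 0, 0, 8.03, 0, 0, -0.9, 0.55, 0, 0, 8.03, 0, 0, -0.7, 0.55, 0, 0, 8.03, 0, 0, -0.4, 0.55, 0, 0, 8.03, 0, 0, -0.2, 0.55, 0, 0, 8.03, 0, 0, 0, 0.55, 0, 0, 8.03, 0, 0, 0, 0.55, 0, 0, 8.03, 0, 0, 0, 0.55, 0, 0, 8.03, 0, 0, 0, 0.55, 0, 0, 8.03, 0, 0, 0, 0.55, 0, 0, 8.03, 0, 0, 0, 0.55, 0, 0, 8.03, 0, 0, 0, 0.55, 0, 0, 8.03, 0, 0, 0, 0.55, 0, 0, 0, 0, 0, 0, 0.55]

```text
time_s: 35.4
tcp_pos: [0.4845, 0.3186, 0.212]
eef_rot: [-3.141, 0.001, -1.736]
contact_force: [-0.2, 0.6, 0.3]
width: 0.0664
grip_force: 0.0
```

```bash
python3 go.py .513 -.2933 .081 -1.736;python3 - <<'E'
from h import *
T=robot.camera("top");S=robot.camera("scene")
c=lambda im,x,y,w,h,k:cv2.resize(im[y:y+h,x:x+w,::-1],None,fx=k,fy=k,interpolation=cv2.INTER_CUBIC)
cv2.imwrite("pics/g3.png",np.hstack([c(S,300,100,200,200,2),c(T,380,200,160,160,2.5)]))
for n,a in(("red",.129),):
    pass
def dot(u,v,r=5):
    h=cv2.cvtColor(T,cv2.COLOR_RGB2HSV)[v-r:v+r+1,u-r:u+r+1].astype(int);m=(h[...,0]>12)&(h[...,0]<32)&(h[...,2]>140);y,x=np.nonzero(m);return (x.mean()+u-r,y.mean()+v-r),m.sum()
for n,p in(("red",(.4359,-.3967)),("green",(.5236,-.3866)),("blue",(.513,-.2933))):
    u=proj("top",[*p,.129])[0].round().astype(int); 
    try: q,k=dot(*u); print(n,u,q,k,plane("top",q,.129))
    except Exception as e: print(n,e)
E
```

```text
t 35.4 tcp [0.4845 0.3186 0.212 ] rot [-3.1412e+00  6.0000e-04 -1.7363e+00] w 0.0664 F [-0.2  0.6  0.3] g 0.0
turn deg [-0.02  0.03 -0.02]
after-turn shift units [14.971 -3.219  3.274]
red [505 305] (np.float64(505.17857142857144), np.float64(305.60714285714283)) 28 [ 0.4353814  -0.39727352  0.129     ]
green [499 262] (np.float64(499.5), np.float64(262.5)) 30 [ 0.52289445 -0.38680432  0.129     ]
blue [454 267] (np.float64(454.5), np.float64(267.0)) 26 [ 0.5132081  -0.29496685  0.129     ]
```

View pics/g3.png

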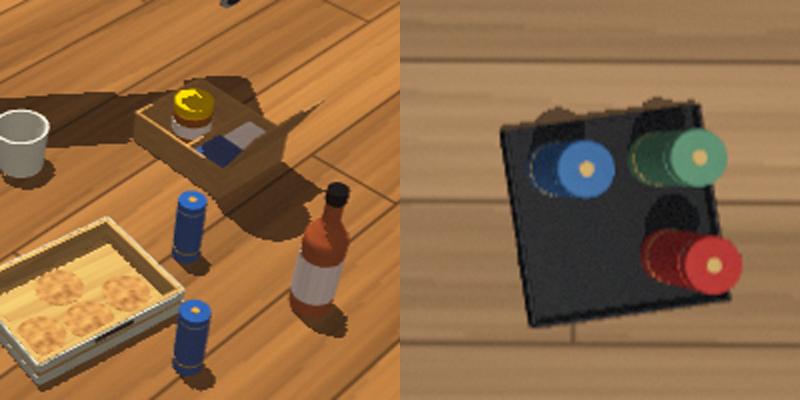

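The jar stands upright in the empty compartment (left half, (193,112)). All the tins stand in the tray and the four cork marks are visible. I'll measure the marks, then fetch blue.

Run:
```python
from h import *
T=cv2.cvtColor(robot.camera("top"),cv2.COLOR_RGB2BGR); cv2.imwrite("pics/T2.png",T)
lab=cv2.cvtColor(T,cv2.COLOR_BGR2LAB).astype(float)
for n,p in(("red",(.566,.0048)),("green",(.6035,-.0595)),("blue",(.6223,.0534)),("jar",(.6223,-.0053))):
    c=proj("top",[*p,.006])[0]; u,v=c.round().astype(int); r=19
    P=cv2.GaussianBlur(T,(3,3),0)[v-r:v+r+1,u-r:u+r+1]; h=cv2.cvtColor(P,cv2.COLOR_BGR2HSV)
    yy,xx=np.mgrid[-r:r+1,-r:r+1]
    S=h[...,1].astype(float); B=P[...,0].astype(float); d=np.hypot(xx,yy)
    th=(np.median(B[d<11])+np.median(B[(d>14)&(d<17)]))/2
    m=(B<th)&(d<14.5); m=cv2.morphologyEx(m.astype(np.uint8),cv2.MORPH_CLOSE,np.ones((5,5)))
    cc=max(cv2.findContours(m,0,1)[0],key=cv2.contourArea);q,rr=cv2.minEnclosingCircle(cc); y,x=np.nonzero(m)
    print(n,"pred",c,"enc",plane("top",(q[0]+u-r,q[1]+v-r),.006)[:2],"r",rr,"cent",plane("top",(x.mean()+u-r,y.mean()+v-r),.006)[:2],np.median(B[d<11]),np.median(B[(d>14)&(d<17)]))
```

```text
red pred [309.28151047 243.29725962] enc [0.56667581 0.00569332] r 14.363149642944336 cent [0.56465386 0.00450809] 112.0 127.0
green pred [337.46568355 227.09037124] enc [ 0.60431085 -0.0586327 ] r 14.35141372680664 cent [ 0.60407153 -0.05910473] 112.0 126.0
blue pred [288.2473912  218.65693804] enc [0.62186002 0.05418091] r 14.25844955444336 cent [0.62197881 0.05489945] 112.0 127.0
jar pred [313.84823468 218.78830951] enc [ 0.62181483 -0.00565086] r 14.31792163848877 cent [ 0.62150754 -0.00470419] 112.0 126.0
```

Emit:
carry_out:
  deltas: [0, 0, 0, 0.3, -0.06, 0, 0.55, 0, 0, 0, 0.6, -0.12, 0, 0.55, 0, 0, 0, 0.9, -0.2, 0, 0.55, 0, 0, 0, 0.9, -0.2, 0, 0.55, 0, 0, 0, 0.9, -0.2, 0, 0.55, 0, 0, 0, 0.9, -0.2, 0, 0.55, 0, 0, 0, 0.9, -0.2, 0, 0.55, 0, 0, 0, 0.9, -0.2, 0, 0.55, 0, 0, 0, 0.9, -0.2, 0, 0.55, 0, 0, 0, 0.9, -0.2, 0, 0.55, 0, 0, 0, 0.9, -0.2, 0, 0.55, 0, 0, 0, 0.9, -0.2, 0, 0.55, 0, 0, 0, 0.9, -0.2, 0, 0.55, 0, 0, 0, 0.9, -0.2, 0, 0.55, 0, 0, 0, 0.9, -0.2, 0, 0.55, 0, 0, 0, 0.9, -0.2, 0, 0.55, 0, 0, 0, 0.8, -0.15, 0, 0.55, 0, 0, 0, 0.5, -0.08, 0, 0.55, 0, 0, 0, 0.2, -0.02, 0, 0.55, 0, 0, 0, 0, 0, 0, 0.55]

```text
time_s: 37.55
tcp_pos: [0.5131, -0.2954, 0.211]
eef_rot: [3.141, 0.0, -1.736]
contact_force: [0.3, -0.1, -0.6]
width: 0.0663
grip_force: 0.0
```

```bash
python3 go.py .513 -.2936 .081 -1.736
```

```text
t 37.55 tcp [ 0.5131 -0.2954  0.211 ] rot [ 3.1409e+00  1.0000e-04 -1.7359e+00] w 0.0663 F [ 0.3 -0.1 -0.6] g 0.0
turn deg [0.04 0.01 0.01]
after-turn shift units [-0.043  0.01   3.251]
```

Emit:
carry_out:
  deltas: [0, 0, 0, -0.02, 0, 0.3, 0.55, 0, 0, 0, 0, 0, 0.6, 0.55, 0, 0, 0, 0, 0, 0.7, 0.55, 0, 0, 0, 0, 0, 0.6, 0.55, 0, 0, 0, 0, 0, 0.45, 0.55, 0, 0, 0, 0, 0, 0.3, 0.55, 0, 0, 0, 0, 0, 0.15, 0.55, 0, 0, 0, 0, 0, 0.1, 0.55, 0, 0, 0, 0, 0, 0.05, 0.55, 0, 0, 0, 0, 0, 0, 0.55, 0, 0, 0, 0, 0, 0, 0.55, 0, 0, 0, 0, 0, 0, -0.2, 0, 0, 0, 0, 0, 0, -0.2, 0, 0, 0, 0, 0, 0, -0.2, 0, 0, 0, 0, 0, 0, -0.2, 0, 0, 0, 0, 0, 0, -0.2]

```text
time_s: 39.15
tcp_pos: [0.5139, -0.2939, 0.0819]
eef_rot: [-3.141, -0.0, -1.735]
contact_force: [-2.0, 0.6, 5.1]
width: 0.0472
grip_force: 41.0
```

```bash
python3 go.py .6223 .0534 .24 -1.736
```

```text
t 39.15 tcp [ 0.5139 -0.2939  0.0819] rot [-3.1412e+00 -4.0000e-04 -1.7351e+00] w 0.0472 F [-2.   0.6  5.1] g 41.0
turn deg [-0.02 -0.02  0.05]
after-turn shift units [-9.01  -1.245 -3.952]
```

Emit:
carry_out:
  deltas: [0, 0, 0, 0, 0, -0.15, -0.2, 0, 0, 0, 0, 0, -0.35, -0.2, 0, 0, 0, 0, 0, -0.5, -0.2, 0, 0, 0, 0, 0, -0.6, -0.2, 0, 0, 0, 0, 0, -0.6, -0.2, 0, 0, 0, 0, 0, -0.5, -0.2, 0, 0, 0, -0.2, -0.02, -0.4, -0.2, 0, 0, 0, -0.4, -0.06, -0.3, -0.2, 0, 0, 0, -0.6, -0.08, -0.2, -0.2, 0, 0, 0, -0.8, -0.1, -0.1, -0.2, 0, 0, 0, -0.9, -0.13, 0, -0.2, 0, 0, 0, -0.9, -0.13, 0, -0.2, 0, 0, 0, -0.9, -0.13, 0, -0.2, 0, 0, 0, -0.9, -0.13, 0, -0.2, 0, 0, 0, -0.9, -0.12, 0, -0.2, 0, 0, 0, -0.8, -0.12, 0, -0.2, 0, 0, 0, -0.7, -0.1, 0, -0.2, 0, 0, 0, -0.5, -0.07, 0, -0.2, 0, 0, 0, -0.3, -0.04, 0, -0.2, 0, 0, 0, -0.15, -0.02, 0, -0.2]

```text
time_s: 41.15
tcp_pos: [0.6217, 0.0524, 0.2289]
eef_rot: [3.141, -0.0, -1.734]
contact_force: [-0.5, -0.7, -2.3]
width: 0.0472
grip_force: 41.4
```

Emit:
carry_out:
  deltas: [0, 0, 0, 0, 0, 0, -0.2, 0, 0, 0, 0, 0, 0, -0.2]

```text
time_s: 41.35
tcp_pos: [0.6216, 0.0505, 0.2294]
eef_rot: [3.142, -0.0, -1.736]
contact_force: [-0.7, 0.1, -1.8]
width: 0.0472
grip_force: 41.4
```

```bash
python3 go.py .6224 .0546 .088 -1.736
```

```text
t 41.35 tcp [0.6216 0.0505 0.2294] rot [ 3.1416e+00 -1.0000e-04 -1.7359e+00] w 0.0472 F [-0.7  0.1 -1.8] g 41.4
turn deg [ 0.   -0.01  0.01]
after-turn shift units [-1.040e-01 -3.000e-03  3.536e+00]
```

Emit:
carry_out:
  deltas: [0, 0, 0, -0.08, 0, 0.2, -0.2, 0, 0, 0, 0, 0, 0.4, -0.2, 0, 0, 0, 0, 0, 0.6, -0.2, 0, 0, 0, 0, 0, 0.6, -0.2, 0, 0, 0, 0, 0, 0.5, -0.2, 0, 0, 0, 0, 0, 0.45, -0.2, 0, 0, 0, 0, 0, 0.3, -0.2, 0, 0, 0, 0, 0, 0.2, -0.2, 0, 0, 0, 0, 0, 0.12, -0.2, 0, 0, 0, 0, 0, 0.08, -0.2, 0, 0, 0, 0, 0, 0.05, -0.2, 0, 0, 0, 0, 0, 0, -0.2, 0, 0, 0, 0, 0, 0, -0.2, 0, 0, 0, 0, 0, 0, -0.2]

```text
time_s: 42.75
tcp_pos: [0.6225, 0.0546, 0.0898]
eef_rot: [-3.141, 0.0, -1.735]
contact_force: [0.4, 0.2, -2.6]
width: 0.0468
grip_force: 41.5
```

```bash
python3 go.py .6224 .0546 .083 -1.736
```

```text
t 42.75 tcp [0.6225 0.0546 0.0898] rot [-3.1409e+00  4.0000e-04 -1.7350e+00] w 0.0468 F [ 0.4  0.2 -2.6] g 41.5
turn deg [-0.04  0.02  0.06]
after-turn shift units [-0.     0.002  0.17 ]
```

Emit:
carry_out:
  deltas: [0, 0, 0, 0, 0, 0.05, -0.2, 0, 0, 0, 0, 0, 0.05, -0.2, 0, 0, 0, 0, 0, 0.03, -0.2, 0, 0, 0, 0, 0, 0.02, -0.2, 0, 0, 0, 0, 0, 0, -0.2, 0, 0, 0, 0, 0, 0, -0.2]

```text
time_s: 43.35
tcp_pos: [0.6222, 0.0545, 0.0839]
eef_rot: [-3.141, -0.0, -1.735]
contact_force: [-3.5, 0.4, 4.5]
width: 0.0469
grip_force: 42.1
```

Emit:
carry_out:
  deltas: [0, 0, 0, 0, 0, 0.02, -0.2, 0, 0, 0, 0, 0, 0, -0.2, 0, 0, 0, 0, 0, 0, -0.2]

```text
time_s: 43.65
tcp_pos: [0.6223, 0.0545, 0.0839]
eef_rot: [-3.141, 0.0, -1.735]
contact_force: [-5.9, 0.7, 7.6]
width: 0.0472
grip_force: 42.7
```

Blue is down on its mark. Release, then on to green.

Emit:
carry_out:
  deltas: [0, 0, 0, 0, 0, 0, 0.5, 0, 0, 0, 0, 0, 0, 0.5, 0, 0, 0, 0, 0, 0, 0.5, 0, 0, 0, 0, 0, -0.2, 0.55, 0, 0, 0, 0, 0, -0.6, 0.55, 0, 0, 0, 0, 0, -0.8, 0.55, 0, 0, 0, 0, 0, -0.8, 0.55, 0, 0, 0, 0.4, 0, -0.4, 0.55, 0, 0, 0, 0.8, 0.06, -0.2, 0.55, 0, 0, 0, 1, 0.06, 0, 0.55, 0, 0, 0, 1, 0.06, 0, 0.55, 0, 0, 0, 1, 0.06, 0, 0.55, 0, 0, 0, 1, 0.06, 0, 0.55, 0, 0, 0, 1, 0.06, 0, 0.55, 0, 0, 0, 1, 0.06, 0, 0.55, 0, 0, 0, 1, 0.06, 0, 0.55, 0, 0, 0, 1, 0.06, 0, 0.55, 0, 0, 0, 1, 0.04, 0, 0.55, 0, 0, 0, 0.75, 0.04, 0, 0.55, 0, 0, 0, 0.3, 0, 0, 0.55]

```text
time_s: 45.65
tcp_pos: [0.5224, -0.3883, 0.2019]
eef_rot: [3.14, 0.0, -1.738]
contact_force: [0.6, 0.5, 0.5]
width: 0.0665
grip_force: 0.0
```

Emit:
carry_out:
  deltas: [0, 0, 0, 0, 0, 0, 0.55, 0, 0, 0, 0, 0, 0, 0.55]

```text
time_s: 45.85
tcp_pos: [0.5241, -0.3852, 0.2022]
eef_rot: [3.141, 0.0, -1.735]
contact_force: [-0.5, -0.8, 0.0]
width: 0.0665
grip_force: 0.0
```

```bash
python3 go.py .5232 -.3867 .081 -1.736
```

```text
t 45.85 tcp [ 0.5241 -0.3852  0.2022] rot [ 3.1412e+00  4.0000e-04 -1.7354e+00] w 0.0665 F [-0.5 -0.8  0. ] g 0.0
turn deg [0.02 0.02 0.04]
after-turn shift units [0.041 0.015 3.03 ]
```

Emit:
carry_out:
  deltas: [0, 0, 0, 0.02, 0.01, 0.3, 0.55, 0, 0, 0, 0, 0, 0.6, 0.55, 0, 0, 0, 0, 0, 0.6, 0.55, 0, 0, 0, 0, 0, 0.55, 0.55, 0, 0, 0, 0, 0, 0.4, 0.55, 0, 0, 0, 0, 0, 0.25, 0.55, 0, 0, 0, 0, 0, 0.15, 0.55, 0, 0, 0, 0, 0, 0.1, 0.55, 0, 0, 0, 0, 0, 0.07, 0.55, 0, 0, 0, 0, 0, 0, 0.55, 0, 0, 0, 0, 0, 0, 0.55, 0, 0, 0, 0, 0, 0, -0.2, 0, 0, 0, 0, 0, 0, -0.2, 0, 0, 0, 0, 0, 0, -0.2, 0, 0, 0, 0, 0, 0, -0.2, 0, 0, 0, 0, 0, 0, -0.2]

```text
time_s: 47.45
tcp_pos: [0.5237, -0.3864, 0.0824]
eef_rot: [-3.141, -0.001, -1.735]
contact_force: [-1.4, -0.1, 4.8]
width: 0.0469
grip_force: 41.2
```

```bash
python3 go.py .6036 -.0595 .23 -1.736
```

```text
t 47.45 tcp [ 0.5237 -0.3864  0.0824] rot [-3.1411e+00 -5.0000e-04 -1.7351e+00] w 0.0469 F [-1.4 -0.1  4.8] g 41.2
turn deg [-0.03 -0.03  0.05]
after-turn shift units [-8.389 -0.626 -3.691]
```

Emit:
carry_out:
  deltas: [0, 0, 0, 0, 0, -0.15, -0.2, 0, 0, 0, 0, 0, -0.35, -0.2, 0, 0, 0, 0, 0, -0.5, -0.2, 0, 0, 0, 0, 0, -0.6, -0.2, 0, 0, 0, 0, 0, -0.6, -0.2, 0, 0, 0, 0, 0, -0.5, -0.2, 0, 0, 0, -0.2, -0.02, -0.4, -0.2, 0, 0, 0, -0.4, -0.04, -0.3, -0.2, 0, 0, 0, -0.6, -0.04, -0.2, -0.2, 0, 0, 0, -0.8, -0.05, -0.1, -0.2, 0, 0, 0, -0.85, -0.06, 0, -0.2, 0, 0, 0, -0.85, -0.06, 0, -0.2, 0, 0, 0, -0.85, -0.06, 0, -0.2, 0, 0, 0, -0.85, -0.06, 0, -0.2, 0, 0, 0, -0.8, -0.06, 0, -0.2, 0, 0, 0, -0.7, -0.06, 0, -0.2, 0, 0, 0, -0.6, -0.05, 0, -0.2, 0, 0, 0, -0.45, -0.04, 0, -0.2, 0, 0, 0, -0.3, -0.02, 0, -0.2, 0, 0, 0, -0.14, -0.01, 0, -0.2]

```text
time_s: 49.45
tcp_pos: [0.6035, -0.058, 0.2295]
eef_rot: [3.141, 0.0, -1.734]
contact_force: [1.1, 0.1, -1.3]
width: 0.047
grip_force: 41.3
```

Emit:
carry_out:
  deltas: [0, 0, 0, 0, 0, 0, -0.2, 0, 0, 0, 0, 0, 0, -0.2, 0, 0, 0, 0, 0, 0, -0.2]

```text
time_s: 49.75
tcp_pos: [0.6033, -0.06, 0.2298]
eef_rot: [3.142, -0.0, -1.736]
contact_force: [-0.0, -0.4, -0.9]
width: 0.047
grip_force: 41.3
```

```bash
python3 go.py .6036 -.0595 .089 -1.736
```

```text
t 49.75 tcp [ 0.6033 -0.06    0.2298] rot [ 3.1416e+00 -1.0000e-04 -1.7362e+00] w 0.047 F [-0.  -0.4 -0.9] g 41.3
turn deg [ 0.   -0.   -0.01]
after-turn shift units [-0.014 -0.006  3.519]
```

Emit:
carry_out:
  deltas: [0, 0, 0, -0.01, 0, 0.2, -0.2, 0, 0, 0, 0, 0, 0.4, -0.2, 0, 0, 0, 0, 0, 0.6, -0.2, 0, 0, 0, 0, 0, 0.6, -0.2, 0, 0, 0, 0, 0, 0.5, -0.2, 0, 0, 0, 0, 0, 0.45, -0.2, 0, 0, 0, 0, 0, 0.3, -0.2, 0, 0, 0, 0, 0, 0.2, -0.2, 0, 0, 0, 0, 0, 0.12, -0.2, 0, 0, 0, 0, 0, 0.08, -0.2, 0, 0, 0, 0, 0, 0.05, -0.2, 0, 0, 0, 0, 0, 0, -0.2, 0, 0, 0, 0, 0, 0, -0.2, 0, 0, 0, 0, 0, 0, -0.2]

```text
time_s: 51.15
tcp_pos: [0.6037, -0.0588, 0.0902]
eef_rot: [-3.141, 0.0, -1.735]
contact_force: [-0.1, 0.5, -2.5]
width: 0.0475
grip_force: 41.3
```

```bash
python3 go.py .6036 -.0595 .0845 -1.736
```

```text
t 51.15 tcp [ 0.6037 -0.0588  0.0902] rot [-3.1409e+00  3.0000e-04 -1.7351e+00] w 0.0475 F [-0.1  0.5 -2.5] g 41.3
turn deg [-0.04  0.02  0.05]
after-turn shift units [ 0.019 -0.001  0.142]
```

Emit:
carry_out:
  deltas: [0, 0, 0, 0.02, 0, 0.05, -0.2, 0, 0, 0, 0, 0, 0.05, -0.2, 0, 0, 0, 0, 0, 0.03, -0.2, 0, 0, 0, 0, 0, 0.01, -0.2, 0, 0, 0, 0, 0, 0, -0.2, 0, 0, 0, 0, 0, 0, -0.2]

```text
time_s: 51.75
tcp_pos: [0.6033, -0.0596, 0.0844]
eef_rot: [3.142, -0.0, -1.735]
contact_force: [-1.1, 0.3, 2.5]
width: 0.0472
grip_force: 41.6
```

Emit:
carry_out:
  deltas: [0, 0, 0, 0, 0, 0, 0.5, 0, 0, 0, 0, 0, 0, 0.5, 0, 0, 0, 0, 0, 0, 0.5, 0, 0, 0, 0, 0, -0.2, 0.55, 0, 0, 0, 0, 0, -0.6, 0.55, 0, 0, 0, 0, 0, -0.8, 0.55, 0, 0, 0, 0, 0, -0.8, 0.55, 0, 0, 0, 0.4, 0.12, -0.4, 0.55, 0, 0, 0, 0.7, 0.2, -0.2, 0.55, 0, 0, 0, 0.9, 0.28, 0, 0.55, 0, 0, 0, 0.9, 0.28, 0, 0.55, 0, 0, 0, 0.9, 0.28, 0, 0.55, 0, 0, 0, 0.9, 0.28, 0, 0.55, 0, 0, 0, 0.9, 0.28, 0, 0.55, 0, 0, 0, 0.9, 0.28, 0, 0.55, 0, 0, 0, 0.8, 0.24, 0, 0.55, 0, 0, 0, 0.7, 0.2, 0, 0.55, 0, 0, 0, 0.5, 0.15, 0, 0.55, 0, 0, 0, 0.3, 0.1, 0, 0.55, 0, 0, 0, 0.15, 0.05, 0, 0.55]

```text
time_s: 53.75
tcp_pos: [0.4357, -0.3957, 0.2039]
eef_rot: [3.141, 0.0, -1.736]
contact_force: [-0.6, -0.3, 0.1]
width: 0.0658
grip_force: 0.0
```

Emit:
carry_out:
  deltas: [0, 0, 0, 0, 0, 0, 0.55, 0, 0, 0, 0, 0, 0, 0.55]

```text
time_s: 53.95
tcp_pos: [0.437, -0.3943, 0.204]
eef_rot: [-3.142, 0.0, -1.735]
contact_force: [1.1, 1.1, -1.2]
width: 0.0659
grip_force: 0.0
```

```bash
python3 go.py .4356 -.397 .081 -1.736
```

```text
t 53.95 tcp [ 0.437  -0.3943  0.204 ] rot [-3.1416e+00  3.0000e-04 -1.7346e+00] w 0.0659 F [ 1.1  1.1 -1.2] g 0.0
turn deg [-0.    0.02  0.08]
after-turn shift units [0.072 0.022 3.076]
```

Emit:
carry_out:
  deltas: [0, 0, 0, 0.05, 0.02, 0.3, 0.55, 0, 0, 0, 0, 0, 0.6, 0.55, 0, 0, 0, 0, 0, 0.6, 0.55, 0, 0, 0, 0, 0, 0.55, 0.55, 0, 0, 0, 0, 0, 0.4, 0.55, 0, 0, 0, 0, 0, 0.3, 0.55, 0, 0, 0, 0, 0, 0.15, 0.55, 0, 0, 0, 0, 0, 0.1, 0.55, 0, 0, 0, 0, 0, 0.07, 0.55, 0, 0, 0, 0, 0, 0, 0.55, 0, 0, 0, 0, 0, 0, 0.55, 0, 0, 0, 0, 0, 0, -0.2, 0, 0, 0, 0, 0, 0, -0.2, 0, 0, 0, 0, 0, 0, -0.2, 0, 0, 0, 0, 0, 0, -0.2, 0, 0, 0, 0, 0, 0, -0.2]

```text
time_s: 55.55
tcp_pos: [0.4357, -0.3969, 0.082]
eef_rot: [-3.141, -0.001, -1.735]
contact_force: [-1.0, 0.4, 5.2]
width: 0.0472
grip_force: 41.2
```

```bash
python3 go.py .566 .0048 .23 -1.736
```

```text
t 55.55 tcp [ 0.4357 -0.3969  0.082 ] rot [-3.1410e+00 -6.0000e-04 -1.7351e+00] w 0.0472 F [-1.   0.4  5.2] g 41.2
turn deg [-0.04 -0.04  0.05]
after-turn shift units [-10.443  -1.562  -3.701]
```

Emit:
carry_out:
  deltas: [0, 0, 0, 0, 0, -0.15, -0.2, 0, 0, 0, 0, 0, -0.35, -0.2, 0, 0, 0, 0, 0, -0.5, -0.2, 0, 0, 0, 0, 0, -0.6, -0.2, 0, 0, 0, 0, 0, -0.6, -0.2, 0, 0, 0, 0, 0, -0.5, -0.2, 0, 0, 0, -0.2, -0.04, -0.4, -0.2, 0, 0, 0, -0.4, -0.06, -0.3, -0.2, 0, 0, 0, -0.6, -0.1, -0.2, -0.2, 0, 0, 0, -0.8, -0.12, -0.1, -0.2, 0, 0, 0, -0.9, -0.13, 0, -0.2, 0, 0, 0, -0.9, -0.13, 0, -0.2, 0, 0, 0, -0.9, -0.13, 0, -0.2, 0, 0, 0, -0.9, -0.13, 0, -0.2, 0, 0, 0, -0.9, -0.13, 0, -0.2, 0, 0, 0, -0.9, -0.13, 0, -0.2, 0, 0, 0, -0.85, -0.13, 0, -0.2, 0, 0, 0, -0.7, -0.1, 0, -0.2, 0, 0, 0, -0.6, -0.1, 0, -0.2, 0, 0, 0, -0.45, -0.07, 0, -0.2]

```text
time_s: 57.55
tcp_pos: [0.56, -0.0093, 0.229]
eef_rot: [3.141, 0.0, -1.733]
contact_force: [0.3, 0.1, -2.2]
width: 0.0469
grip_force: 41.3
```

Emit:
carry_out:
  deltas: [0, 0, 0, -0.3, -0.04, 0, -0.2, 0, 0, 0, -0.14, -0.02, 0, -0.2, 0, 0, 0, 0, 0, 0, -0.2, 0, 0, 0, 0, 0, 0, -0.2, 0, 0, 0, 0, 0, 0, -0.2]

```text
time_s: 58.05
tcp_pos: [0.5653, 0.0043, 0.2295]
eef_rot: [-3.141, 0.0, -1.736]
contact_force: [-0.0, 0.0, -1.7]
width: 0.047
grip_force: 41.3
```

```bash
python3 go.py .566 .0048 .089 -1.736
```

```text
t 58.05 tcp [0.5653 0.0043 0.2295] rot [-3.1414e+00  1.0000e-04 -1.7362e+00] w 0.047 F [-0.   0.  -1.7] g 41.3
turn deg [-0.01  0.01 -0.01]
after-turn shift units [-0.015 -0.016  3.512]
```

Emit:
carry_out:
  deltas: [0, 0, 0, -0.01, -0.01, 0.2, -0.2, 0, 0, 0, 0, 0, 0.4, -0.2, 0, 0, 0, 0, 0, 0.6, -0.2, 0, 0, 0, 0, 0, 0.6, -0.2, 0, 0, 0, 0, 0, 0.5, -0.2, 0, 0, 0, 0, 0, 0.45, -0.2, 0, 0, 0, 0, 0, 0.3, -0.2, 0, 0, 0, 0, 0, 0.2, -0.2, 0, 0, 0, 0, 0, 0.12, -0.2, 0, 0, 0, 0, 0, 0.08, -0.2, 0, 0, 0, 0, 0, 0.05, -0.2, 0, 0, 0, 0, 0, 0, -0.2, 0, 0, 0, 0, 0, 0, -0.2, 0, 0, 0, 0, 0, 0, -0.2]

```text
time_s: 59.45
tcp_pos: [0.5661, 0.0055, 0.0897]
eef_rot: [-3.141, 0.0, -1.735]
contact_force: [-0.2, 0.6, -1.4]
width: 0.0473
grip_force: 41.3
```

```bash
python3 go.py .566 .0048 .084 -1.736
```

```text
t 59.45 tcp [0.5661 0.0055 0.0897] rot [-3.1410e+00  3.0000e-04 -1.7351e+00] w 0.0473 F [-0.2  0.6 -1.4] g 41.3
turn deg [-0.03  0.02  0.05]
after-turn shift units [ 0.017 -0.001  0.142]
```

Emit:
carry_out:
  deltas: [0, 0, 0, 0.02, 0, 0.05, -0.2, 0, 0, 0, 0, 0, 0.05, -0.2, 0, 0, 0, 0, 0, 0.03, -0.2, 0, 0, 0, 0, 0, 0.01, -0.2, 0, 0, 0, 0, 0, 0, -0.2, 0, 0, 0, 0, 0, 0, -0.2]

```text
time_s: 60.05
tcp_pos: [0.5657, 0.0046, 0.084]
eef_rot: [3.142, -0.0, -1.735]
contact_force: [-2.3, 0.9, 2.7]
width: 0.0475
grip_force: 41.5
```

Contact. Release, rise, and move off toward the tray so the cameras can see.

Emit:
carry_out:
  deltas: [0, 0, 0, 0, 0, 0, 0.5, 0, 0, 0, 0, 0, 0, 0.5, 0, 0, 0, 0, 0, 0, 0.5, 0, 0, 0, 0, 0, -0.2, 0.55, 0, 0, 0, 0, 0, -0.6, 0.55, 0, 0, 0, 0, 0, -0.8, 0.55, 0, 0, 0, 0, 0, -0.8, 0.55, 0, 0, 0, 0.4, 0.12, -0.4, 0.55, 0, 0, 0, 0.7, 0.2, -0.2, 0.55, 0, 0, 0, 0.9, 0.2, 0, 0.55, 0, 0, 0, 0.9, 0.2, 0, 0.55, 0, 0, 0, 0.9, 0.2, 0, 0.55, 0, 0, 0, 0.9, 0.2, 0, 0.55, 0, 0, 0, 0.9, 0.2, 0, 0.55, 0, 0, 0, 0.9, 0.2, 0, 0.55, 0, 0, 0, 0.9, 0.2, 0, 0.55, 0, 0, 0, 0.9, 0.2, 0, 0.55, 0, 0, 0, 0.6, 0.1, 0, 0.55, 0, 0, 0, 0.3, 0.1, 0, 0.55, 0, 0, 0, 0, 0, 0, 0.55]

```text
time_s: 62.05
tcp_pos: [0.4208, -0.3457, 0.2035]
eef_rot: [3.141, 0.0, -1.737]
contact_force: [0.3, 1.3, -0.1]
width: 0.0664
grip_force: 0.0
```

Run:
```python
from h import *
np.set_printoptions(precision=4,suppress=True)
T=robot.camera("top");S=robot.camera("scene")
c=lambda im,x,y,w,h,k:cv2.resize(im[y:y+h,x:x+w,::-1],None,fx=k,fy=k,interpolation=cv2.INTER_CUBIC)
cv2.imwrite("pics/g4.png",np.hstack([c(S,260,130,200,200,2),c(T,130,130,240,240,400/240)]))
def dot(im,u,v,r):
    h=cv2.cvtColor(im,cv2.COLOR_RGB2HSV)[v-r:v+r+1,u-r:u+r+1].astype(int);m=(h[...,0]>12)&(h[...,0]<32)&(h[...,2]>140);y,x=np.nonzero(m);return (x.mean()+u-r,y.mean()+v-r)
for n,p in(("red",(.566,.0048)),("green",(.6035,-.0595)),("blue",(.6223,.0534))):
    try:
        a=dot(T,*proj("top",[*p,.131])[0].round().astype(int),4);b=dot(S,*proj("scene",[*p,.131])[0].round().astype(int),3);print(n,*tri(a,b))
    except Exception as e: print(n,e)
```

```text
red [0.5659 0.0043 0.1304] 0.0011641696716597997
green [ 0.6033 -0.0598  0.1309] 0.0014497436448275129
blue [0.6222 0.0544 0.1305] 0.0012169641440367604
```

View pics/g4.png

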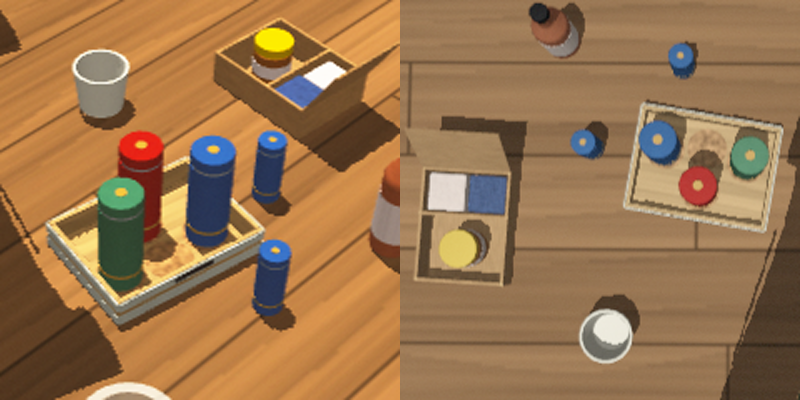

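All three tins stand upright within 1 mm of where they started: red (698,186), green (750,156), blue (658,140). The jar stands in the compartment at (458,248), and the bystanders haven't moved.

```bash
python3 -c "
from rig import robot
print(robot.job_done())"
```

```text
the job is handed in; nothing more can be done
None
```

I handed the job in at about 62 s: the honey jar stands upright in the gift box's empty compartment, all three tins are back upright within about 1 mm of their starting spots, and the bottle, tape roll and cup were left alone; the hand-in returned no verdict.

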